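# Unlatch the kitchen lock box with its key and hold it

### The job

First pull the black knob of the steel dust shutter on top of the grey lock box out, towards the front, until it clicks fully open and uncovers the keyhole. Then take the key from its wooden stand, work it down past the two sticky pins in the keyhole until its shoulder sits on the lock, and only then turn it clockwise a quarter turn to the stop. The lock springs back, so finish with the key still gripped and held turned in the lock, do not let go, and leave the cup, the lemon and the garlic alone.

Things in the scene. Friction and masses are not known exactly. Their poses are not given: they have to be found in the camera images.
- lockbox: grey steel lock box, 160 (x) x 180 (y) x 85 mm high, fixed to the table; origin at the centre of its underside, z up, front faces its own -x. On top two steel guide rails (7 mm high, along its x at y = +-24.5 mm, from x = -77 to +48 mm), the shutter between them, the lock under the shutter
- keyhole (a point): centre of the keyhole's mouth in the box's top face; axes as the box's. Keyway straight down, 33 mm deep, 16 mm along the box's x by 7 mm along y while the plug is at 0, mouth chamfered 1 mm. Two sticky sprung pins with round noses reach 3 mm in from its narrow ends, 10 and 19 mm down; the key forces them aside with some 3 to 15 N, small wiggles help
- shutter (a joint): slide of the dust shutter, m: 0 = home, keyhole covered; 0.034 = fully out towards the box's own -x, keyhole clear (plate's rear edge 17 mm in front of the keyhole's centre). Clicks at both ends: leaving home and coming into the open place it passes a ridge that resists with about 4 N. Plate 66 x 40 mm, its top 6 mm above the box's top
- shutter_knob (a point): centre of the top of the shutter's upright black knob, round, 17 to 18 mm in diameter, 25 mm high, standing on the shutter plate, its top 31 mm above the box's top; moves with the shutter
- plug (a joint): rotation of the lock plug, rad: 0 = rest, keyway along the box's x; grows clockwise seen from above to the stop at 1.48. A spring turns it back (0.03 N m at 0, 0.12 N m at the stop). The key has play in the keyway: the plug lags the key by about 0.2 rad
- key_stand: light wooden block 60 (x) x 48 (y) x 42 mm high, fixed to the table, axes parallel to the key's; origin at the centre of its underside, z up. The key stands in a slot (16 x 7 mm) in its top, blade end 14 mm above the table, shoulder on the block
- key: key standing upright in the stand, 74 mm tall, about 35 g; origin at the centre of the blade's lower end, z up towards the bow. Blade 28 mm long, 14 wide (x), 5 thick (y), same either way round, last 6 mm tapered to 8 x 3.4 mm; above it a shoulder 18 x 9 x 3 mm and a neck 11 x 7 mm. Seated, the shoulder lies on the lock and the origin is 28 mm below the keyhole's mouth
- cup: ribbed white cup, 66 mm wide, 63 mm high, bystander; origin under its centre
- lemon: lemon, about 72 x 57 x 58 mm, bystander; origin under its centre
- garlic: garlic bulb, 56 mm, bystander; origin under its centre
- key_bow (a point): centre of the key's flat black bow, 60.5 mm above the blade's lower end; axes as the key's. The bow is 28 mm wide (x), 10 mm thick (y) and 27 mm tall: pinch it across its y

How it is judged:
By the outcome, as a careful person would: the job done as asked, in the order asked, and still so for the second after the job is handed in, while the arm keeps its last pose, push and grip.
It also fails if it takes over 64 s, if anything falls off the work surface, if the arm or the gripper's body presses on something with over 40 N, if the wrist force passes 120 N, or if a joint passes its speed limit or range.

### The arm

A 6-joint arm with a two-finger parallel gripper is mounted at the origin on the work surface; the furniture and walls round the work are solid. World frame = base frame: x ahead of the robot, y to its left, z up, the work surface at z = 0. Lengths are in m, angles in rad, forces in N, time in s.
With the tool pointing down it reaches from about 0.275 to 1 m from the base axis. Payload 8.4 kg.
Tool frame: the origin (TCP) lies between the finger pads; the fingertips stand 17 mm ahead of it and the grasp point (between the pads) lies 2 mm behind it; z points along the fingers, y is the direction in which the jaws open and shut (so a half turn about z gives the same grasp; the last joint's range is limited). The gripper opens to 85 mm and grips with 20 to 120 N. Pads are 22 mm wide; open, the fingers measure 114 mm over their backs; the gripper's body (76 mm by 85 mm) begins 54 mm behind the grasp point. The pads swing forward as they close: fully open they stand 13 mm farther back than shut.
Start: joints at [1.2, 0.353, 1.633, -0, 1.155, -0.002], TCP at [0.225, 0.583, 0.248] pointing down, gripper open.
Joint ranges: [-2.63, 2.63], [-0.92, 2.1], [0.06, 2.66], [-1.3, 4.44], [0, 2.69], [-3.02, 3.02]. Speed limits (rad/s): [2.22, 2.22, 2.79, 3.14, 3.14, 3.14].

### API

Orientations are given as a 3x3 rotation matrix whose columns are the frame's x, y, z axes.
In Python, from cell import ctrl gives the robot as it stands. The module is installed in compiled form; this text tells all that it offers.
- The arm moves only by the tool carry_out, never from a script. Its argument "motion" is a list of rows, each an object of numbers: "claw": the closure, from 0 (fully open) to 1 (shut); "x", "y", "z": the shift along the tool's x, y, z in cm; "wx", "wy", "wz": the turn, a rotation vector about the tool's x, y, z in degrees. In form: [{"claw": .., "x": .., "y": .., "z": .., "wx": .., "wy": .., "wz": ..}, ...]. A call has 1 to 8 rows; each row is the pose to reach, as a shift and turn from the pose commanded when the call began, along the tool's axes at that moment; what a row does not reach only later rows make up. A row lasts 1/10 s, in which the tool goes at most 50 mm and 8.59 degrees, less where a joint would pass 70% of its speed; a pose out of reach is approached as far as the arm can. A call with a gripper value outside its range is refused whole. The fingers move at their own pace and stop on an object; "grip_force" is the grip in N (left out, the last holds). Time passes only in rows, so rows that repeat a pose let the fingers close. It gives the time, the measured TCP pose, the force and the opening at its end, in the units of the state.
- ctrl.read_state(): the state, without advancing time (a new reading comes with each control period).
- ctrl.snapshot(name): name is "scene" or "top" or "wrist"; returns a dict with "image" (420x560x3 uint8, blue, green, red), "range_z" (420x560 float32, m along the optical axis (not along the pixel's ray), 0 where there is no reading), "fx", "fy", "cx", "cy" (pixels), "rvec" (rotation vector, rad) and "tvec" (3), from world to camera coordinates, as OpenCV has them; the wrist camera has in their place "mount" (4x4, takes a point from camera to tool coordinates, whose origin is the TCP and whose axes are the flange's). Camera axes: x right, y down, z forward; pixel columns grow to the right and rows downward; lengths in m; the calibration is good to about 2 mm. A picture is of the moment at which its call begins: read the wrist's pose just before it.
- ctrl.hand_in(): hands the job in, once; it reports no verdict.
The state is a dict: "time": time; "joints": joint angles; "dq": joint speeds; "joint_torque": joint torques, N m; "eef_pos": TCP position; "orientation": TCP orientation; "force": force on the tool from outside, world axes, zero at the start; "ft_torque": the same for the moment, N m; "finger_gap": finger opening in m.
Only numpy, scipy, OpenCV 4.12 (cv2) and the standard library are available. Lean on these libraries where they do the work, as an engineer would, in place of code of your own. Each camera call takes 0.05 s, during which the arm holds its last target. There are 200 camera calls.

## Working session

There is one attempt and no reset: what is moved stays moved. The work goes in short steps, Python scripts to look and compute and a tool call to move; the robot and the scene stay as the last step left them, time stands still between calls to the robot, and variables do not carry over. Pictures are saved under pics/ and viewed, about 8 in all and at most 12, crops included, and the job is handed in when it is done.

Besides the shell and the picture viewer there is one more tool, called after "Call:" in YAML: its name, and indented under it one key for each argument. carry_out: Moves the arm, as the interface text tells. Its arguments: {"type":"object","properties":{"motion":{"type":"array","items":{"type":"object","properties":{"claw":{"type":"number"},"x":{"type":"number"},"y":{"type":"number"},"z":{"type":"number"},"wx":{"type":"number"},"wy":{"type":"number"},"wz":{"type":"number"}}}},"grip_force":{"type":"number"}},"required":["motion"]}

```bash
mkdir -p pics
cat > h.py <<'E'
import numpy as np, cv2
from cell import ctrl
def snap(n):
    s=ctrl.read_state(); d=ctrl.snapshot(n)
    if n=="wrist":
        T=np.eye(4);T[:3,:3]=np.array(s["orientation"]).reshape(3,3);T[:3,3]=s["eef_pos"]
        M=T@np.array(d["mount"]); d["R"]=M[:3,:3]; d["c"]=M[:3,3]
    else:
        R=cv2.Rodrigues(np.array(d["rvec"],float))[0]; d["R"]=R.T; d["c"]=-R.T@np.array(d["tvec"],float).ravel()
    return d
def ray(d,u,v,z):
    r=d["R"]@np.array([(u-d["cx"])/d["fx"],(v-d["cy"])/d["fy"],1]); return d["c"]+r*(z-d["c"][2])/r[2]
def cloud(d):
    v,u=np.mgrid[:420,:560]; Z=d["range_z"]
    P=np.stack([(u-d["cx"])/d["fx"]*Z,(v-d["cy"])/d["fy"]*Z,Z],-1)
    W=P@d["R"].T+d["c"]; W[Z==0]=np.nan; return W
E
python3 - <<'E'
from h import *
s=ctrl.read_state(); print(s)
ims=[]
for n in["scene","top"]:
    d=snap(n); print(n,d["c"],d["R"].tolist(),d["fx"]); cv2.imwrite(f"pics/{n}0.png",d["image"])
    W=cloud(d); np.savez(f"{n}0.npz",W=W,**{k:d[k] for k in("image","R","c","fx","fy","cx","cy")})
E
```

```text
{'time': 0.0, 'joints': array([ 1.19959044e+00,  3.53656182e-01,  1.63412237e+00, -4.06650138e-06,
        1.15517472e+00, -2.36985157e-03]), 'dq': array([ 0.0014389 ,  0.0030499 , -0.0003689 ,  0.0005809 , -0.00070387,
       -0.00127516]), 'joint_torque': array([ 3.20103791e-03, -6.05273366e+01, -3.42058754e+01,  3.56296532e-04,
        9.73213348e-03,  1.00324638e-05]), 'eef_pos': array([0.22515596, 0.58256555, 0.24756167]), 'orientation': array([[-9.32748214e-01,  3.60528126e-01, -4.90083004e-04],
       [ 3.60528460e-01,  9.32747350e-01, -1.26929685e-03],
       [-4.93593742e-07, -1.36062324e-03, -9.99999074e-01]]), 'force': array([0.16741188, 0.28222186, 0.13782389]), 'ft_torque': array([-0.03205188, -0.03963521, -0.03137367]), 'finger_gap': 0.08537124721332998}
scene [ 0.01315161 -0.94149932  0.552306  ] [[0.8955243739007019, -0.16455107210054112, 0.4134719342595322], [-0.4445087525484054, -0.3749557280925519, 0.8135233069054906], [0.021167537826042665, -0.9123218437816487, -0.4089263854304785]] 458.30165257055864
top [ 0.38424199 -0.0217648   1.49214594] [[-0.0019102429120392284, -0.996335505333675, 0.08550971747998734], [-0.9999641606194963, 0.00260846282310756, 0.008054402413968542], [-0.008247936018343102, -0.08549126699956384, -0.9963047800840095]] 542.6404033637705
```

View pics/top0.png

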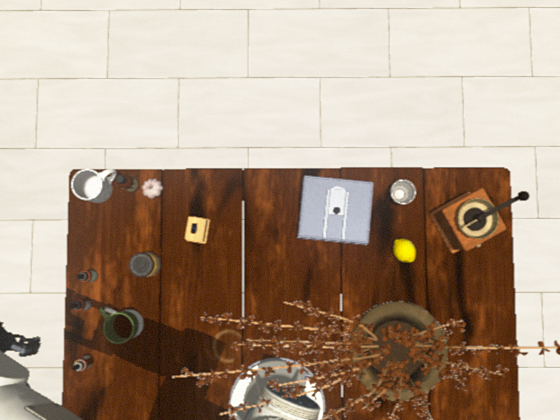

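View pics/scene0.png

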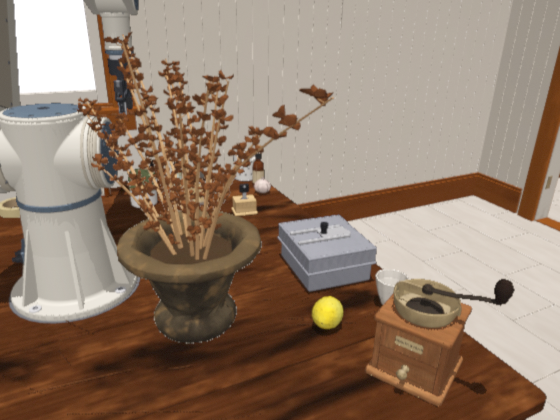

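The top view shows the box around (336,210) with its front towards the image bottom (robot side), the knob at (336,210), and the stand at (197,230). In the scene view the box is at (325,250), the key at (245,190), and the plant stands left of the box.

Run:
```python
from h import *
f=np.load("top0.npz"); d={k:f[k] for k in f}; W=d["W"]; im=d["image"]
def rect(m,z,box):
    mm=np.zeros_like(m); u0,v0,u1,v1=box; mm[v0:v1,u0:u1]=m[v0:v1,u0:u1]
    c=max(cv2.findContours(mm.astype(np.uint8),0,1)[0],key=cv2.contourArea)
    P=np.array([ray(d,*p[0],z)[:2] for p in c],np.float32); r=cv2.minAreaRect(P); print(np.round(r[0],4),np.round(r[1],4),r[2]); print(np.round(cv2.boxPoints(r),3).tolist())
for z,b in((0.085,(285,160,390,255)),(0.042,(175,205,220,255))): 
    rect((W[...,2]>z-.015)&(W[...,2]<z+.04),z,b)
print("knob",ray(d,336,210,.116)); m=im[205:255,180:215].max(2)<60
v,u=np.nonzero(m); print("bow px",u.mean()+180,v.mean()+205,ray(d,u.mean()+180,v.mean()+205,.088))
g=W[290:420,170:560]; ok=g[...,2]>.1; print("plant",np.nanpercentile(g[ok],[1,50,99],axis=0))
for (u,v,z) in ((402,191,.06),(404,251,.03),(152,188,.03)): print(ray(d,u,v,z))
```

```text
[ 0.5216 -0.1584] [0.1817 0.1617] 84.15270233154297
[[0.4320000112056732, -0.2409999966621399], [0.5929999947547913, -0.25699999928474426], [0.6110000014305115, -0.07599999755620956], [0.44999998807907104, -0.05999999865889549]]
[0.4735 0.2127] [0.0504 0.0601] 81.2448959350586
[[0.4399999976158142, 0.19200000166893005], [0.49900001287460327, 0.18299999833106995], [0.5070000290870667, 0.2329999953508377], [0.4480000138282776, 0.24199999868869781]]
knob [ 0.5159801  -0.15545567  0.116     ]
bow px 195.86666666666667 215.7111111111111 [0.50472593 0.20608727 0.088     ]
plant [[ 0.05467407 -0.50382022  0.13751187]
 [ 0.17907412 -0.21517226  0.32572475]
 [ 0.28693108  0.12698867  0.48493684]]
[ 0.57152775 -0.33648396  0.06      ]
[ 0.4131661  -0.34498934  0.03      ]
[0.58571071 0.33589164 0.03      ]
```

Run:
```python
from h import *
W=np.concatenate([np.load(n+"0.npz")["W"].reshape(-1,3) for n in("top","scene")]); W=W[np.isfinite(W).all(1)]
az=np.degrees(np.arctan2(W[:,1],W[:,0])); r=np.hypot(W[:,0],W[:,1])
for a in range(-60,90,10):
    m=(az>a)&(az<a+10)&(r>.15)&(r<.42)&(W[:,2]>.06)
    if m.sum(): print(a,m.sum(),"r",r[m].min().round(2),r[m].max().round(2),"zmax",W[m,2].max().round(2),"r@zmax",r[m][W[m,2].argmax()].round(2))
d=snap("wrist"); print(d["mount"].round(3).tolist(),d["fx"],d["fy"],d["cx"],d["cy"])
# move to standoff over box, jaw along box y (yaw -5.9), in tool cm/deg
s=ctrl.read_state(); R=np.array(s["orientation"]); p=np.array(s["eef_pos"])
for t in((.46,.21,.26),(.50,-.155,.26)): print((R.T@(np.array(t)-p)*100).round(1))
```

```text
-60 7081 r 0.15 0.42 zmax 0.48 r@zmax 0.21
-50 4697 r 0.15 0.42 zmax 0.46 r@zmax 0.32
-40 1886 r 0.15 0.37 zmax 0.45 r@zmax 0.22
-30 989 r 0.15 0.31 zmax 0.45 r@zmax 0.22
-20 900 r 0.17 0.31 zmax 0.42 r@zmax 0.24
-10 624 r 0.17 0.31 zmax 0.45 r@zmax 0.23
0 548 r 0.17 0.28 zmax 0.46 r@zmax 0.23
10 520 r 0.16 0.3 zmax 0.46 r@zmax 0.19
20 324 r 0.19 0.32 zmax 0.47 r@zmax 0.2
30 349 r 0.2 0.25 zmax 0.5 r@zmax 0.25
40 39 r 0.22 0.25 zmax 0.5 r@zmax 0.25
50 809 r 0.31 0.42 zmax 0.76 r@zmax 0.35
60 999 r 0.36 0.42 zmax 0.76 r@zmax 0.36
[[0.0, -0.958, -0.286, 0.072], [1.0, 0.001, -0.001, -0.001], [0.001, -0.286, 0.958, -0.125], [0.0, 0.0, 0.0, 1.0]] 303.3687261919298 303.3687261919298 279.3957310383079 214.0127920755002
[-35.3 -26.3  -1.2]
[-52.2 -58.9  -1.2]
```

Call:
carry_out:
  motion:
    - {"x": -35,"y": -26,"z": -1,"wz": -13,"claw": 0.3}
    - {"x": -35,"y": -26,"z": -1,"wz": -13,"claw": 0.3}
    - {"x": -35,"y": -26,"z": -1,"wz": -13,"claw": 0.3}
    - {"x": -35,"y": -26,"z": -1,"wz": -13,"claw": 0.3}
    - {"x": -35,"y": -26,"z": -1,"wz": -13,"claw": 0.3}
    - {"x": -35,"y": -26,"z": -1,"wz": -13,"claw": 0.3}
    - {"x": -35,"y": -26,"z": -1,"wz": -13,"claw": 0.3}
    - {"x": -35,"y": -26,"z": -1,"wz": -13,"claw": 0.3}

```text
schema error: expected keys claw, x, y, z, wx, wy, wz
```

Call:
carry_out:
  motion:
    - {"x": -35,"y": -26,"z": -1,"wx": 0,"wy": 0,"wz": -13,"claw": 0.3}
    - {"x": -35,"y": -26,"z": -1,"wx": 0,"wy": 0,"wz": -13,"claw": 0.3}
    - {"x": -35,"y": -26,"z": -1,"wx": 0,"wy": 0,"wz": -13,"claw": 0.3}
    - {"x": -35,"y": -26,"z": -1,"wx": 0,"wy": 0,"wz": -13,"claw": 0.3}
    - {"x": -35,"y": -26,"z": -1,"wx": 0,"wy": 0,"wz": -13,"claw": 0.3}
    - {"x": -35,"y": -26,"z": -1,"wx": 0,"wy": 0,"wz": -13,"claw": 0.3}
    - {"x": -35,"y": -26,"z": -1,"wx": 0,"wy": 0,"wz": -13,"claw": 0.3}
    - {"x": -35,"y": -26,"z": -1,"wx": 0,"wy": 0,"wz": -13,"claw": 0.3}

```text
time: 0.95
eef_pos: [0.4394, 0.243, 0.2575]
orientation: [[-0.99, 0.141, 0.0], [0.141, 0.99, 0.0], [-0.0, 0.0, -1.0]]
force: [0.2, 1.3, 0.6]
finger_gap: 0.0601
```

Call:
carry_out:
  motion:
    - {"x": 0,"y": 0,"z": 0,"wx": 0,"wy": 0,"wz": 0,"claw": 0.3}
    - {"x": 0,"y": 0,"z": 0,"wx": 0,"wy": 0,"wz": 0,"claw": 0.3}

```text
time: 1.15
eef_pos: [0.4392, 0.2439, 0.2574]
orientation: [[-0.99, 0.145, -0.0], [0.145, 0.99, 0.0], [0.0, 0.0, -1.0]]
force: [-1.3, -0.0, 0.1]
finger_gap: 0.0598
```

Run:
```python
from h import *
s=ctrl.read_state(); print(s["time"],s["eef_pos"],s["joints"].round(2),s["force"].round(1),s["finger_gap"])
d=snap("wrist"); cv2.imwrite("pics/w1.png",d["image"]); d["W"]=cloud(d); np.savez("w1.npz",**d)
```

```text
1.15 [0.43918474 0.24386351 0.25738918] [ 0.5   0.15  1.88  0.    1.11 -0.92] [-1.3 -0.   0.1] 0.059751979298774356
```

View pics/w1.png

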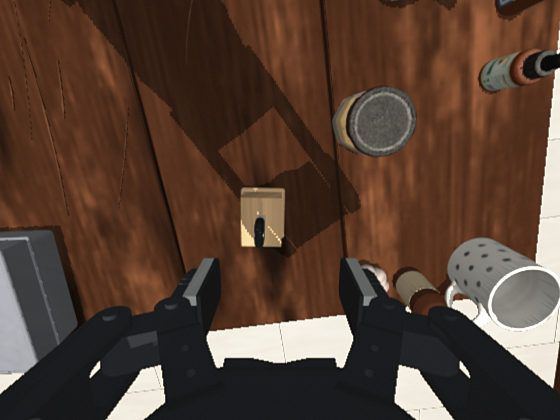

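The wrist view shows the stand at (263,217) with the black bow at (260,230), box edge lower left, garlic at (375,275).

```bash
cat >> h.py <<'E'
def fit(W,zlo,zhi,box):
    u0,v0,u1,v1=box; P=W[v0:v1,u0:u1].reshape(-1,3); P=P[(P[:,2]>zlo)&(P[:,2]<zhi)]
    r=cv2.minAreaRect(P[:,:2].astype(np.float32)); print("n",len(P),"c",np.round(r[0],4),"size",np.round(r[1],4),"ang",round(r[2],2),"zmed",np.median(P[:,2]).round(4)); return P
def go(t,yaw):
    "needed move in tool axes to world TCP t with tool-y yaw (deg); tool down"
    s=ctrl.read_state(); R=np.array(s["orientation"]); c=np.radians(yaw)
    y=np.array([np.cos(c),np.sin(c),0]); z=np.array([0,0,-1.]); T=np.stack([np.cross(y,z),y,z],1)
    print("move cm",(R.T@(np.array(t)-s["eef_pos"])*100).round(2),"deg",np.degrees(cv2.Rodrigues(R.T@T)[0].ravel()).round(2),"F",s["force"].round(1),"M",s["ft_torque"].round(2))
E
python3 - <<'E'
from h import *
f=np.load("w1.npz"); W=f["W"]; b=(225,180,300,260)
fit(W,.038,.046,b); fit(W,.066,.084,b); P=fit(W,.082,.1,b); print(P.mean(0))
P=W[180:260,225:300].reshape(-1,3); print(np.histogram(P[:,2],np.arange(-.005,.1,.005)))
go((.50,-.155,.26),84)
E
```

```text
n 1694 c [0.4755 0.2151] size [0.0481 0.0606] ang 80.87 zmed 0.0419
n 57 c [0.4723 0.2194] size [0.0233 0.0087] ang 17.64 zmed 0.0762
n 233 c [0.4747 0.2155] size [0.0095 0.0261] ang 80.86 zmed 0.0869
[0.4741945  0.21568233 0.08660866]
(array([2823,  675,  283,   28,   34,   39,   34,   41,   40, 1679,    5,
          0,    0,    7,   22,   13,   13,   45,  195,    0]), array([-0.005,  0.   ,  0.005,  0.01 ,  0.015,  0.02 ,  0.025,  0.03 ,
        0.035,  0.04 ,  0.045,  0.05 ,  0.055,  0.06 ,  0.065,  0.07 ,
        0.075,  0.08 ,  0.085,  0.09 ,  0.095]))
move cm [-11.78 -38.69  -0.28] deg [ 0.01 -0.03 -2.2 ] F [0.2 1.2 0. ] M [ 0.   -0.    0.03]
```

Call:
carry_out:
  motion:
    - {"x": 0,"y": -39.5,"z": 0,"wx": 0,"wy": 0,"wz": -2,"claw": 0.3}
    - {"x": 0,"y": -39.5,"z": 0,"wx": 0,"wy": 0,"wz": -2,"claw": 0.3}
    - {"x": 0,"y": -39.5,"z": 0,"wx": 0,"wy": 0,"wz": -2,"claw": 0.3}
    - {"x": 0,"y": -39.5,"z": 0,"wx": 0,"wy": 0,"wz": -2,"claw": 0.3}
    - {"x": 0,"y": -39.5,"z": 0,"wx": 0,"wy": 0,"wz": -2,"claw": 0.3}
    - {"x": 0,"y": -39.5,"z": 0,"wx": 0,"wy": 0,"wz": -2,"claw": 0.3}
    - {"x": 0,"y": -39.5,"z": 0,"wx": 0,"wy": 0,"wz": -2,"claw": 0.3}
    - {"x": 0,"y": -39.5,"z": 0,"wx": 0,"wy": 0,"wz": -2,"claw": 0.3}

```text
time: 2.0
eef_pos: [0.3827, -0.1468, 0.2576]
orientation: [[-0.995, 0.104, 0.001], [0.104, 0.995, -0.0], [-0.001, 0.0, -1.0]]
force: [-0.2, 0.1, -0.4]
finger_gap: 0.0597
```

Call:
carry_out:
  motion:
    - {"x": 0,"y": 0,"z": 0,"wx": 0,"wy": 0,"wz": 0,"claw": 0.3}
    - {"x": 0,"y": 0,"z": 0,"wx": 0,"wy": 0,"wz": 0,"claw": 0.3}

```text
time: 2.2
eef_pos: [0.383, -0.1458, 0.2573]
orientation: [[-0.994, 0.108, -0.0], [0.108, 0.994, 0.001], [0.0, 0.001, -1.0]]
force: [-0.4, -0.4, -0.3]
finger_gap: 0.0598
```

Run:
```python
from h import *
s=ctrl.read_state(); print(s["time"],s["eef_pos"],s["joints"].round(2),s["force"].round(1),s["finger_gap"])
d=snap("wrist"); cv2.imwrite("pics/w2.png",d["image"]); d["W"]=cloud(d); np.savez("w2.npz",**d)
```

```text
2.2 [ 0.38295326 -0.14582991  0.25730729] [-0.37 -0.    2.05  0.    1.09 -1.83] [-0.4 -0.4 -0.3] 0.05981706684716347
```

View pics/w2.png

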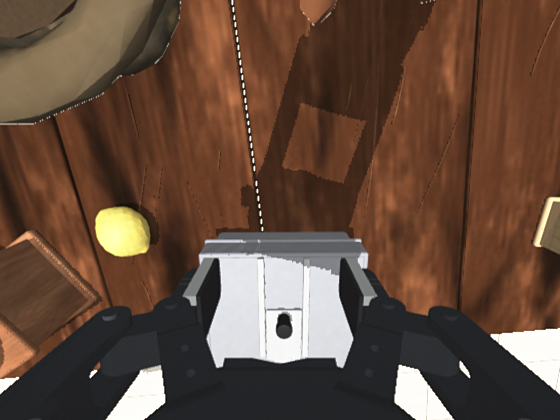

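The wrist view shows the box with the rails at u≈262/305, the shutter plate from v≈308, and the knob at (284,325).

Run:
```python
from h import *
f=np.load("w2.npz"); W=f["W"]; 
P=fit(W,.108,.125,(262,295,306,355)); print(P.mean(0),P.min(0),P.max(0))
P=fit(W,.095,.125,(262,295,306,355))
W0=np.load("top0.npz")["W"]; P=fit(W0,.105,.125,(325,198,348,222)); fit(W0,.08,.09,(285,160,390,255))
# front edge of top face
P=W[225:330,200:370].reshape(-1,3); P=P[(P[:,2]>.082)&(P[:,2]<.088)]; 
xs=[]
for y in np.arange(-.21,-.09,.005):
    q=P[abs(P[:,1]-y)<.002]; xs.append((q[:,0].min(),y))
l=np.polyfit([b for a,b in xs],[a for a,b in xs],1); print("front edge slope deg",np.degrees(np.arctan(l[0])),"x at y=-.158",np.polyval(l,-.158))
# rails
P=W[240:310,240:330].reshape(-1,3); P=P[(P[:,2]>.0895)&(P[:,2]<.095)]
for s in(0,1):
    q=P[(P[:,1]>-.153)==s]; l=np.polyfit(q[:,0],q[:,1],1); print(len(q),np.degrees(np.arctan(l[0])),np.polyval(l,.5))
go((.5,-.155,.14),84.2)
```

```text
n 262 c [ 0.5177 -0.157 ] size [0.0174 0.0175] ang 7.47 zmed 0.1155
[ 0.51590986 -0.15698658  0.11458858] [ 0.50906577 -0.16595447  0.10803287] [ 0.52667302 -0.14823102  0.11734028]
n 334 c [ 0.5176 -0.1572] size [0.0173 0.0176] ang 13.47 zmed 0.115
n 42 c [ 0.516  -0.1579] size [0.0155 0.0154] ang 5.27 zmed 0.1165
n 3486 c [ 0.5217 -0.1587] size [0.1823 0.1621] ang 84.1 zmed 0.0851
front edge slope deg 5.867773013177503 x at y=-.158 0.44174199908798684
334 -5.8871895456923555 -0.17985169695041087
331 -5.645243042540009 -0.1307369581339565
move cm [-11.74   0.25  11.72] deg [ 0.04 -0.02 -0.3 ] F [ 0.5 -0.1 -0.1] M [0.02 0.01 0.02]
```

Run:
```python
from h import *
go((.5175,-.157,.114),84.15)
```

```text
move cm [-13.5    0.23  14.32] deg [ 0.04 -0.02 -0.25] F [ 0.5 -0.1 -0.1] M [0.02 0.01 0.02]
```

Call:
carry_out:
  motion:
    - {"x": -4.5,"y": 0.2,"z": 2,"wx": 0,"wy": 0,"wz": -0.2,"claw": 0.3}
    - {"x": -9,"y": 0.23,"z": 5,"wx": 0,"wy": 0,"wz": -0.2,"claw": 0.3}
    - {"x": -13.5,"y": 0.23,"z": 7,"wx": 0,"wy": 0,"wz": -0.2,"claw": 0.3}
    - {"x": -13.5,"y": 0.23,"z": 10,"wx": 0,"wy": 0,"wz": -0.2,"claw": 0.3}
    - {"x": -13.5,"y": 0.23,"z": 12,"wx": 0,"wy": 0,"wz": -0.2,"claw": 0.3}
    - {"x": -13.5,"y": 0.23,"z": 13.5,"wx": 0,"wy": 0,"wz": -0.2,"claw": 0.3}
    - {"x": -13.5,"y": 0.23,"z": 14.3,"wx": 0,"wy": 0,"wz": -0.2,"claw": 0.3}
    - {"x": -13.5,"y": 0.23,"z": 14.3,"wx": 0,"wy": 0,"wz": -0.2,"claw": 0.3}

```text
time: 3.05
eef_pos: [0.5172, -0.1563, 0.1135]
orientation: [[-0.995, 0.101, -0.002], [0.101, 0.995, 0.001], [0.002, 0.001, -1.0]]
force: [-0.2, 0.1, 0.3]
finger_gap: 0.06
```

Call:
carry_out:
  motion:
    - {"x": 0,"y": 0,"z": 0,"wx": 0,"wy": 0,"wz": 0,"claw": 0.6}
    - {"x": 0,"y": 0,"z": 0,"wx": 0,"wy": 0,"wz": 0,"claw": 1}
    - {"x": 0,"y": 0,"z": 0,"wx": 0,"wy": 0,"wz": 0,"claw": 1}
    - {"x": 0,"y": 0,"z": 0,"wx": 0,"wy": 0,"wz": 0,"claw": 1}
    - {"x": 0,"y": 0,"z": 0,"wx": 0,"wy": 0,"wz": 0,"claw": 1}
    - {"x": 0,"y": 0,"z": 0,"wx": 0,"wy": 0,"wz": 0,"claw": 1}
  grip_force: 30

```text
time: 3.65
eef_pos: [0.518, -0.1568, 0.1155]
orientation: [[-0.994, 0.105, 0.002], [0.105, 0.994, 0.003], [-0.001, 0.003, -1.0]]
force: [1.3, 13.1, 7.1]
finger_gap: 0.0157
```

Call:
carry_out:
  motion:
    - {"x": 0,"y": 0.1,"z": -0.2,"wx": 0,"wy": 0,"wz": 0,"claw": 1}
    - {"x": 0.4,"y": 0.1,"z": -0.2,"wx": 0,"wy": 0,"wz": 0,"claw": 1}
    - {"x": 0.9,"y": 0.1,"z": -0.2,"wx": 0,"wy": 0,"wz": 0,"claw": 1}
    - {"x": 1.4,"y": 0.1,"z": -0.2,"wx": 0,"wy": 0,"wz": 0,"claw": 1}

```text
time: 4.05
eef_pos: [0.5027, -0.1549, 0.116]
orientation: [[-0.995, 0.104, -0.001], [0.104, 0.995, 0.002], [0.001, 0.002, -1.0]]
force: [1.9, 6.3, -7.7]
finger_gap: 0.0153
```

Call:
carry_out:
  motion:
    - {"x": 0.5,"y": 0.05,"z": 0.1,"wx": 0,"wy": 0,"wz": 0,"claw": 1}
    - {"x": 1.0,"y": 0.05,"z": 0.1,"wx": 0,"wy": 0,"wz": 0,"claw": 1}
    - {"x": 1.5,"y": 0.05,"z": 0.1,"wx": 0,"wy": 0,"wz": 0,"claw": 1}
    - {"x": 1.9,"y": 0.05,"z": 0.1,"wx": 0,"wy": 0,"wz": 0,"claw": 1}
    - {"x": 2.2,"y": 0.05,"z": 0.1,"wx": 0,"wy": 0,"wz": 0,"claw": 1}
    - {"x": 2.2,"y": 0.05,"z": 0.1,"wx": 0,"wy": 0,"wz": 0,"claw": 1}

```text
time: 4.65
eef_pos: [0.4841, -0.153, 0.116]
orientation: [[-0.995, 0.104, 0.006], [0.104, 0.995, -0.0], [-0.006, 0.0, -1.0]]
force: [11.4, 6.4, -10.4]
finger_gap: 0.0156
```

Run:
```python
from h import *
s=ctrl.read_state(); p=np.array(s["eef_pos"]); print(p, (p-[.5178,-.1568,0])@[-.9948,.1019,0],s["force"])
```

```text
[ 0.48408959 -0.15302575  0.1159529 ] 0.03391971638708359 [ 11.42994087   6.36057606 -10.40995625]
```

Call:
carry_out:
  motion:
    - {"x": -0.1,"y": 0,"z": 0,"wx": 0,"wy": 0,"wz": 0,"claw": 0.8}
    - {"x": -0.1,"y": 0,"z": 0,"wx": 0,"wy": 0,"wz": 0,"claw": 0.4}
    - {"x": -0.1,"y": 0,"z": 0,"wx": 0,"wy": 0,"wz": 0,"claw": 0.4}
    - {"x": -0.1,"y": 0,"z": 0,"wx": 0,"wy": 0,"wz": 0,"claw": 0.4}
    - {"x": -0.1,"y": 0,"z": -3,"wx": 0,"wy": 0,"wz": 0,"claw": 0.4}
    - {"x": -0.1,"y": 0,"z": -7,"wx": 0,"wy": 0,"wz": 0,"claw": 0.4}
    - {"x": 2,"y": 0,"z": -11,"wx": 0,"wy": 0,"wz": 0,"claw": 0.4}
    - {"x": 5,"y": 0,"z": -14,"wx": 0,"wy": 0,"wz": 0,"claw": 0.4}

```text
time: 5.45
eef_pos: [0.4328, -0.1484, 0.2579]
orientation: [[-0.995, 0.103, 0.003], [0.103, 0.995, -0.001], [-0.003, -0.001, -1.0]]
force: [0.9, -0.3, 0.7]
finger_gap: 0.0513
```

Call:
carry_out:
  motion:
    - {"x": 2,"y": 0,"z": 0,"wx": 0,"wy": 0,"wz": 0,"claw": 0.4}
    - {"x": 2,"y": 0,"z": 0,"wx": 0,"wy": 0,"wz": 0,"claw": 0.4}
    - {"x": 2,"y": 0,"z": 0,"wx": 0,"wy": 0,"wz": 0,"claw": 0.4}

```text
time: 5.75
eef_pos: [0.4122, -0.1461, 0.2556]
orientation: [[-0.995, 0.104, 0.001], [0.104, 0.995, -0.0], [-0.001, -0.0, -1.0]]
force: [0.1, -0.0, -0.2]
finger_gap: 0.0506
```

Run:
```python
from h import *
s=ctrl.read_state(); print(s["time"],s["eef_pos"],s["force"].round(1))
d=snap("wrist"); cv2.imwrite("pics/w3.png",cv2.resize(d["image"][220:420,180:400],None,fx=3,fy=3)); d["W"]=cloud(d); np.savez("w3.npz",**d)
P=fit(d["W"],.108,.125,(230,220,340,400)); print(P.mean(0))
```

```text
5.75 [ 0.41224781 -0.14608574  0.2556283 ] [ 0.1 -0.  -0.2]
n 284 c [ 0.4841 -0.1535] size [0.0168 0.0179] ang 85.47 zmed 0.1155
[ 0.48260422 -0.15353371  0.11486661]
```

View pics/w3.png

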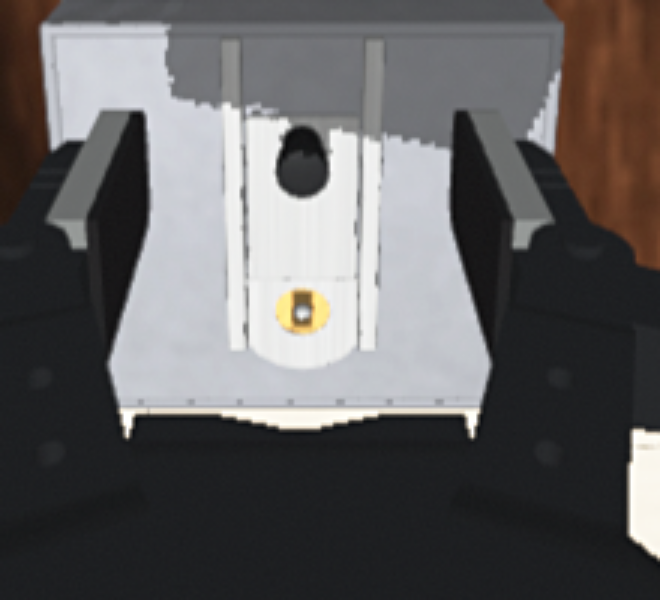

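The crop shows the shutter open: the gold lock disc with keyhole at crop (302,311), knob at (302,160) and the plate's rear edge at v≈278.

Run:
```python
from h import *
f=np.load("w3.npz"); d={k:f[k] for k in f}
def gold(d,b,z):
    u0,v0,u1,v1=b; h=cv2.cvtColor(d["image"][v0:v1,u0:u1],cv2.COLOR_BGR2HSV); m=((h[...,0]>10)&(h[...,0]<35)&(h[...,1]>70)).astype(np.uint8)
    c=max(cv2.findContours(m,0,1)[0],key=cv2.contourArea); x,y,w,hh=cv2.boundingRect(c); e=cv2.fitEllipse(cv2.convexHull(c)); print(x+u0,y+v0,w,hh,e)
    P=np.array([ray(d,p[0][0]+u0,p[0][1]+v0,z)[:2] for p in c],np.float32); print("lock",cv2.minEnclosingCircle(P), ray(d,e[0][0]+u0,e[0][1]+v0,z))
gold(d,(262,305,300,340),.085)
t=snap("top"); gold(t,(322,180,350,240),.085)
P=fit(cloud(t),.105,.125,(325,190,348,240))
W=d["W"]; P=W[305:342,262:300].reshape(-1,3);P=P[P[:,2]<.088]; print(np.median(P[:,2]))
go((.4745,.2153,.2),80.87)
```

```text
272 316 18 15 ((18.43560791015625, 18.217506408691406), (14.614567756652832, 17.698396682739258), 91.15480041503906)
lock ((0.5574455857276917, -0.16112804412841797), 0.010140879079699516) [ 0.55751141 -0.16117416  0.085     ]
334 193 7 7 ((14.79367446899414, 15.725744247436523), (6.425008296966553, 7.265324592590332), 64.81275177001953)
lock ((0.5556261539459229, -0.1614742875099182), 0.00955455657094717) [ 0.55634651 -0.16094233  0.085     ]
n 0 c [0. 0.] size [0. 0.] ang 0.0 zmed nan
0.0852451939442812
move cm [-2.41 36.58  5.51] deg [-0.   -0.01  3.2 ] F [ 0.3  0.7 -0.3] M [-0.02  0.01 -0.01]
  return _methods._mean(a, axis=axis, dtype=dtype,
  ret = ret.dtype.type(ret / rcount)
```

Call:
carry_out:
  motion:
    - {"x": 0,"y": 5,"z": 0,"wx": 0,"wy": 0,"wz": 1,"claw": 0.4}
    - {"x": 0,"y": 10,"z": 0,"wx": 0,"wy": 0,"wz": 2,"claw": 0.4}
    - {"x": -1,"y": 15,"z": 1,"wx": 0,"wy": 0,"wz": 3.2,"claw": 0.4}
    - {"x": -2,"y": 20,"z": 2,"wx": 0,"wy": 0,"wz": 3.2,"claw": 0.4}
    - {"x": -2.4,"y": 25,"z": 3,"wx": 0,"wy": 0,"wz": 3.2,"claw": 0.4}
    - {"x": -2.4,"y": 29.5,"z": 4,"wx": 0,"wy": 0,"wz": 3.2,"claw": 0.4}
    - {"x": -2.4,"y": 33.5,"z": 5,"wx": 0,"wy": 0,"wz": 3.2,"claw": 0.4}
    - {"x": -2.4,"y": 36.6,"z": 5.5,"wx": 0,"wy": 0,"wz": 3.2,"claw": 0.4}

```text
time: 6.65
eef_pos: [0.4738, 0.2186, 0.1985]
orientation: [[-0.988, 0.157, -0.002], [0.157, 0.988, -0.001], [0.002, -0.001, -1.0]]
force: [0.8, -0.5, 0.2]
finger_gap: 0.0514
```

Call:
carry_out:
  motion:
    - {"x": 0,"y": 0,"z": 0,"wx": 0,"wy": 0,"wz": 0,"claw": 0.4}
    - {"x": 0,"y": 0,"z": 0,"wx": 0,"wy": 0,"wz": 0,"claw": 0.4}

```text
time: 6.85
eef_pos: [0.4737, 0.2162, 0.1993]
orientation: [[-0.988, 0.157, -0.002], [0.157, 0.988, -0.001], [0.002, -0.001, -1.0]]
force: [-0.6, -0.5, 0.7]
finger_gap: 0.0507
```

Run:
```python
from h import *
d=snap("wrist"); np.savez("w4.npz",image=d["image"]); W=cloud(d); b=(220,180,340,419)
P=fit(W,.082,.095,(255,200,310,419)); print(P.mean(0)); fit(W,.038,.046,(200,180,360,400))
go((.4745,.2153,.075),80.87)
```

```text
n 379 c [0.4747 0.2153] size [0.01   0.0266] ang 80.73 zmed 0.0869
[0.47412084 0.21529075 0.08664146]
n 2247 c [0.4785 0.2147] size [0.048  0.0538] ang 80.91 zmed 0.0418
move cm [-0.1   0.02 12.47] deg [-0.07 -0.07  0.04] F [ 0.3  0.8 -0. ] M [-0.    0.    0.02]
```

Call:
carry_out:
  motion:
    - {"x": -0.1,"y": 0.02,"z": 3,"wx": 0,"wy": 0,"wz": 0,"claw": 0.4}
    - {"x": -0.1,"y": 0.02,"z": 6,"wx": 0,"wy": 0,"wz": 0,"claw": 0.4}
    - {"x": -0.1,"y": 0.02,"z": 9,"wx": 0,"wy": 0,"wz": 0,"claw": 0.4}
    - {"x": -0.1,"y": 0.02,"z": 11,"wx": 0,"wy": 0,"wz": 0,"claw": 0.4}
    - {"x": -0.1,"y": 0.02,"z": 12.2,"wx": 0,"wy": 0,"wz": 0,"claw": 0.4}
    - {"x": -0.1,"y": 0.02,"z": 12.5,"wx": 0,"wy": 0,"wz": 0,"claw": 0.4}
    - {"x": -0.1,"y": 0.02,"z": 12.5,"wx": 0,"wy": 0,"wz": 0,"claw": 0.4}
    - {"x": -0.1,"y": 0.02,"z": 12.5,"wx": 0,"wy": 0,"wz": 0,"claw": 0.6}

```text
time: 7.7
eef_pos: [0.4756, 0.2158, 0.0765]
orientation: [[-0.987, 0.159, 0.001], [0.159, 0.987, 0.001], [-0.001, 0.001, -1.0]]
force: [0.0, 0.2, 0.6]
finger_gap: 0.0381
```

Call:
carry_out:
  motion:
    - {"x": 0,"y": 0,"z": 0,"wx": 0,"wy": 0,"wz": 0,"claw": 1}
    - {"x": 0,"y": 0,"z": 0,"wx": 0,"wy": 0,"wz": 0,"claw": 1}
    - {"x": 0,"y": 0,"z": 0,"wx": 0,"wy": 0,"wz": 0,"claw": 1}
    - {"x": 0,"y": 0,"z": 0,"wx": 0,"wy": 0,"wz": 0,"claw": 1}
    - {"x": 0,"y": 0,"z": 0,"wx": 0,"wy": 0,"wz": 0,"claw": 1}
    - {"x": 0,"y": 0,"z": 0,"wx": 0,"wy": 0,"wz": 0,"claw": 1}
  grip_force: 80

```text
time: 8.3
eef_pos: [0.4753, 0.2159, 0.0764]
orientation: [[-0.987, 0.158, 0.001], [0.158, 0.987, 0.0], [-0.001, 0.0, -1.0]]
force: [-1.5, -1.8, 5.3]
finger_gap: 0.0085
```

Run:
```python
from h import *
go((.4745,.2153,.075),80.87); print(ctrl.read_state()["eef_pos"])
```

```text
move cm [ 0.07 -0.07  0.14] deg [0.03 0.07 0.02] F [-1.5 -1.8  5.3] M [-0.28  0.11 -0.  ]
[0.47529394 0.21585132 0.07638003]
```

Call:
carry_out:
  motion:
    - {"x": 0,"y": 0,"z": -1,"wx": 0,"wy": 0,"wz": 0,"claw": 1}
    - {"x": 0,"y": 0,"z": -2.5,"wx": 0,"wy": 0,"wz": 0,"claw": 1}
    - {"x": 0,"y": 0,"z": -5,"wx": 0,"wy": 0,"wz": 0,"claw": 1}
    - {"x": 0,"y": 0,"z": -8,"wx": 0,"wy": 0,"wz": 0,"claw": 1}
    - {"x": 0,"y": 0,"z": -11,"wx": 0,"wy": 0,"wz": 0,"claw": 1}
    - {"x": 0,"y": 0,"z": -13,"wx": 0,"wy": 0,"wz": 0,"claw": 1}
    - {"x": 0,"y": 0,"z": -13,"wx": 0,"wy": 0,"wz": 0,"claw": 1}

```text
time: 9.0
eef_pos: [0.4764, 0.2165, 0.2091]
orientation: [[-0.987, 0.159, 0.005], [0.159, 0.987, 0.002], [-0.005, 0.003, -1.0]]
force: [1.0, -0.4, -1.4]
finger_gap: 0.0085
```

Run:
```python
from h import *
for i in range(3):
    d=snap("wrist"); print(ctrl.read_state()["eef_pos"])
cv2.imwrite("pics/w5.png",d["image"])
go((.557,-.161,.20),84.15)
```

```text
[0.47554469 0.21612514 0.20733952]
[0.47478854 0.21578708 0.20600223]
[0.47435777 0.21555562 0.20516433]
move cm [-14.13 -35.87   0.52] deg [-0.01 -0.02 -3.28] F [ 0.6  0.8 -0.4] M [-0.04 -0.01  0.03]
```

View pics/w5.png

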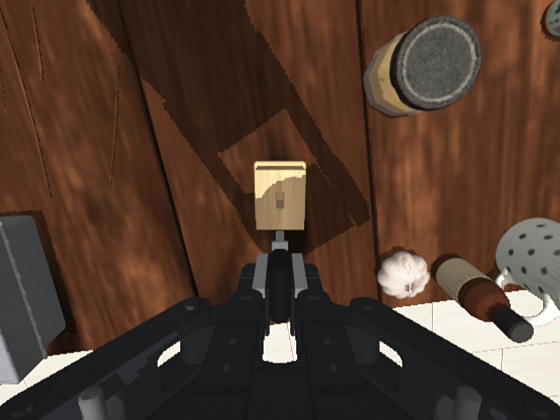

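The key is held straight in the jaws (blade tip at (280,238)) and the stand's slot is empty.

Call:
carry_out:
  motion:
    - {"x": -2,"y": -4,"z": 0,"wx": 0,"wy": 0,"wz": 0,"claw": 1}
    - {"x": -4,"y": -8.5,"z": 0,"wx": 0,"wy": 0,"wz": -1,"claw": 1}
    - {"x": -6,"y": -13,"z": 0,"wx": 0,"wy": 0,"wz": -2,"claw": 1}
    - {"x": -8,"y": -17.5,"z": 0,"wx": 0,"wy": 0,"wz": -3.3,"claw": 1}
    - {"x": -10,"y": -22,"z": 0,"wx": 0,"wy": 0,"wz": -3.3,"claw": 1}
    - {"x": -12,"y": -27,"z": 0,"wx": 0,"wy": 0,"wz": -3.3,"claw": 1}
    - {"x": -13.2,"y": -31.5,"z": 0,"wx": 0,"wy": 0,"wz": -3.3,"claw": 1}
    - {"x": -14,"y": -35,"z": 0.5,"wx": 0,"wy": 0,"wz": -3.3,"claw": 1}

```text
time: 9.95
eef_pos: [0.5574, -0.1549, 0.1995]
orientation: [[-0.995, 0.103, -0.001], [0.103, 0.995, -0.0], [0.001, -0.0, -1.0]]
force: [0.6, 0.6, 0.1]
finger_gap: 0.0088
```

Call:
carry_out:
  motion:
    - {"x": -0.1,"y": -0.9,"z": 1.5,"wx": 0,"wy": 0,"wz": 0,"claw": 1}
    - {"x": -0.1,"y": -0.9,"z": 2.5,"wx": 0,"wy": 0,"wz": 0,"claw": 1}
    - {"x": -0.1,"y": -0.9,"z": 2.8,"wx": 0,"wy": 0,"wz": 0,"claw": 1}
    - {"x": -0.1,"y": -0.9,"z": 2.8,"wx": 0,"wy": 0,"wz": 0,"claw": 1}
    - {"x": -0.1,"y": -0.9,"z": 2.8,"wx": 0,"wy": 0,"wz": 0,"claw": 1}

```text
time: 10.45
eef_pos: [0.5577, -0.1598, 0.1726]
orientation: [[-0.995, 0.1, -0.0], [0.1, 0.995, 0.0], [0.0, 0.0, -1.0]]
force: [-0.3, -0.6, -0.1]
finger_gap: 0.0089
```

Run:
```python
from h import *
for i in range(2):
    d=snap("wrist"); print(ctrl.read_state()["eef_pos"])
go((.557,-.161,.155),84.15)
s=cv2.resize(d["image"][190:390,190:370],None,fx=3,fy=3); cv2.imwrite("pics/w6.png",s)
```

```text
[ 0.55792105 -0.16001603  0.17286507]
[ 0.5579918  -0.16023009  0.17301287]
move cm [ 0.09 -0.09  1.8 ] deg [-0.01  0.05  0.1 ] F [ 0.2 -0.8  0. ] M [ 0.05  0.01 -0.02]
```

View pics/w6.png

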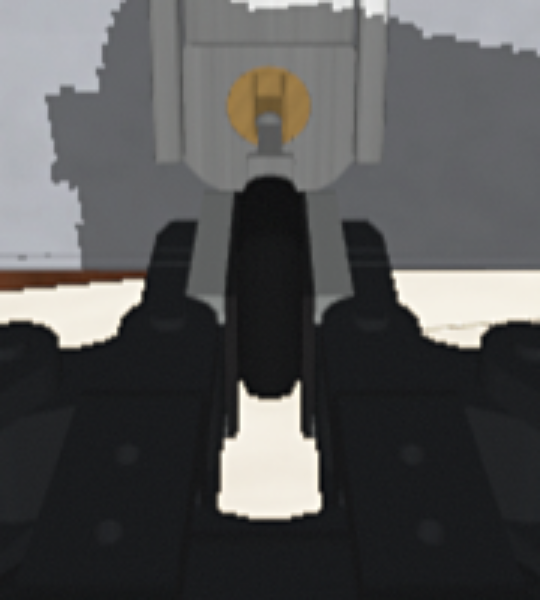

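The crop shows the blade tip (269,115) lined up over the lock disc (269,105), just above it.

Run:
```python
from h import *
d=snap("wrist"); s=ctrl.read_state(); p=np.array(s["eef_pos"]); print(p)
im=d["image"]; h=cv2.cvtColor(im[190:240,250:310],cv2.COLOR_BGR2HSV); m=((h[...,0]>10)&(h[...,0]<35)&(h[...,1]>90)).astype(np.uint8)
c=max(cv2.findContours(m,0,1)[0],key=cv2.contourArea); x,y,w,hh=cv2.boundingRect(c); print(x+250,y+190,w,hh)
P=np.array([ray(d,q[0][0]+250,q[0][1]+190,.085)[:2] for q in c],np.float32); C=cv2.minEnclosingCircle(P); print("lock",C)
# predicted pixel of blade tip's robot-side lower edge and lower edge shoulder
R=np.array(s["orientation"])
for q in ((.004,0,.0615),(-.004,0,.0615),(.009,0,.0335),(.009,0,.0305),(.014,0,.0275),(0,0,.0615)):
    X=d["R"].T@(p+R@np.array(q)-d["c"]); print(q,(d["fx"]*X[0]/X[2]+d["cx"]-190)*3,(d["fy"]*X[1]/X[2]+d["cy"]-190)*3)
t=d["image"][190:250,276:284].mean((1)); print(t.astype(int).tolist())
go((*C[0],.155),84.15)
```

```text
[ 0.55799607 -0.16043173  0.17307287]
266 212 28 26
lock ((0.5575671792030334, -0.1612188071012497), 0.010330338031053543)
(0.004, 0, 0.0615) 271.92761888140967 127.9795839322972
(-0.004, 0, 0.0615) 271.8637658404487 162.09788130014311
(0.009, 0, 0.0335) 272.4471382077755 154.38635714800142
(0.009, 0, 0.0305) 272.50755292350334 160.45891133470158
(0.014, 0, 0.0275) 272.6248459278366 140.82561465194934
(0, 0, 0.0615) 271.89550972651557 145.13631881009272
[[232, 232, 232], [235, 235, 235], [196, 197, 196], [123, 123, 122], [119, 119, 119], [122, 123, 123], [122, 123, 122], [122, 123, 122], [122, 123, 122], [122, 123, 122], [122, 123, 122], [122, 123, 122], [123, 124, 123], [116, 117, 116], [102, 102, 102], [111, 112, 112], [126, 127, 127], [127, 128, 127], [126, 127, 126], [126, 126, 125], [127, 126, 125], [116, 126, 131], [88, 124, 147], [67, 118, 149], [66, 116, 146], [70, 120, 151], [70, 121, 152], [70, 121, 152], [70, 121, 152], [70, 121, 152], [70, 121, 152], [64, 110, 137], [52, 90, 113], [49, 85, 106], [49, 86, 108], [49, 86, 108], [51, 84, 104], [74, 89, 100], [101, 103, 104], [115, 114, 113], [113, 113, 112], [98, 99, 98], [87, 87, 88], [87, 87, 88], [88, 88, 88], [88, 88, 88], [88, 88, 89], [87, 88, 88], [88, 88, 88], [88, 89, 88], [85, 86, 86], [90, 90, 90], [111, 112, 111], [126, 127, 126], [126, 126, 126], [125, 126, 126], [127, 128, 127], [120, 121, 120], [84, 84, 84], [27, 26, 27]]
move cm [ 0.04 -0.08  1.81] deg [-0.01  0.06  0.08] F [-0.1 -0.7 -0.6] M [-0.   -0.02  0.01]
```

Run:
```python
from h import *
from scipy.optimize import least_squares
d=snap("wrist"); s=ctrl.read_state(); p=np.array(s["eef_pos"]); R=np.array(s["orientation"])
def row(x,z):
    X=d["R"].T@(p+R@np.array([x,0,z])-d["c"]); return d["fy"]*X[1]/X[2]+d["cy"]
pts=[(.004,0),(.007,-.006),(.009,-.028)]; obs=[227,231.2,241.3]
def mod(q):
    x0,z0,t=q; c,sn=np.cos(t),np.sin(t)   # tilt about grasp point
    return [row(x0+c*x+sn*(z+z0),c*(z+z0)-sn*x) for x,z in pts]
for t in (0,.02,.04,.06):
    r=least_squares(lambda q:np.array(mod((q[0],q[1],t)))-obs,[0,.0615],x_scale=.001); print(t,r.x,r.fun.round(2))
r=least_squares(lambda q:np.array(mod((0,q[0],q[1])))-obs,[.0615,0],x_scale=.001); print("x0=0",r.x,r.fun.round(2))
```

```text
0 [0.01424993 0.02608506] [ 3.16 -2.64 -0.33]
0.02 [0.00999251 0.03644378] [ 2.92 -2.53 -0.25]
0.04 [0.00528799 0.04690269] [ 2.73 -2.42 -0.18]
0.06 [0.00014342 0.05744439] [ 2.55 -2.33 -0.12]
x0=0 [0.05607052 0.07921416] [ 2.1  -2.59  0.45]
```

Call:
carry_out:
  motion:
    - {"x": 0.04,"y": -0.08,"z": 1,"wx": 0,"wy": 0,"wz": 0.1,"claw": 1}
    - {"x": 0.04,"y": -0.08,"z": 2,"wx": 0,"wy": 0,"wz": 0.1,"claw": 1}
    - {"x": 0.04,"y": -0.08,"z": 2.3,"wx": 0,"wy": 0,"wz": 0.1,"claw": 1}
    - {"x": 0.04,"y": -0.08,"z": 2.3,"wx": 0,"wy": 0,"wz": 0.1,"claw": 1}
    - {"x": 0.04,"y": -0.08,"z": 2.3,"wx": 0,"wy": 0,"wz": 0.1,"claw": 1}
    - {"x": 0.04,"y": -0.08,"z": 2.3,"wx": 0,"wy": 0,"wz": 0.1,"claw": 1}

```text
time: 11.25
eef_pos: [0.5573, -0.162, 0.1496]
orientation: [[-0.995, 0.103, 0.0], [0.103, 0.995, -0.0], [-0.0, -0.0, -1.0]]
force: [0.1, 0.5, -0.7]
finger_gap: 0.0086
```

Run:
```python
from h import *
go((.5576,-.1612,.1465),84.15); print(ctrl.read_state()["eef_pos"])
```

```text
move cm [-0.02  0.08  0.31] deg [-0.    0.02 -0.08] F [ 0.1  0.5 -0.7] M [ 0.03  0.   -0.02]
[ 0.55726974 -0.16200202  0.14964405]
```

Call:
carry_out:
  motion:
    - {"x": 0,"y": 0.06,"z": 0.2,"wx": 0,"wy": 0,"wz": 0,"claw": 1}
    - {"x": 0,"y": 0.06,"z": 0.4,"wx": 0,"wy": 0,"wz": 0,"claw": 1}
    - {"x": 0,"y": 0.06,"z": 0.6,"wx": 0,"wy": 0,"wz": 0,"claw": 1}
    - {"x": 0,"y": 0.06,"z": 0.8,"wx": 0,"wy": 0,"wz": 0,"claw": 1}
    - {"x": 0,"y": 0.06,"z": 0.8,"wx": 0,"wy": 0,"wz": 0,"claw": 1}

```text
time: 11.75
eef_pos: [0.557, -0.1612, 0.1411]
orientation: [[-0.995, 0.103, -0.0], [0.103, 0.995, 0.0], [0.0, 0.0, -1.0]]
force: [-0.8, -1.0, 0.5]
finger_gap: 0.0088
```

Run:
```python
from h import *
for i in range(2):
    go((.5576,-.1612,.1185),84.15); print(ctrl.read_state()["eef_pos"]);snap("top")
```

```text
move cm [-0.06  0.01  2.26] deg [ 0.   -0.03 -0.08] F [-0.8 -1.   0.5] M [ 0.02 -0.05  0.05]
[ 0.55699093 -0.16123608  0.14110455]
move cm [-0.05  0.01  2.27] deg [ 0.   -0.02 -0.08] F [-0.5  0.  -0. ] M [-0.01  0.03 -0.03]
[ 0.55706187 -0.16124409  0.14124486]
```

Call:
carry_out:
  motion:
    - {"x": 0,"y": 0,"z": 0.2,"wx": 0,"wy": 0,"wz": 0,"claw": 1}
    - {"x": 0,"y": 0,"z": 0.4,"wx": 0,"wy": 0,"wz": 0,"claw": 1}
    - {"x": 0,"y": 0,"z": 0.6,"wx": 0,"wy": 0,"wz": 0,"claw": 1}
    - {"x": 0,"y": 0,"z": 0.8,"wx": 0,"wy": 0,"wz": 0,"claw": 1}
    - {"x": 0,"y": 0,"z": 0.8,"wx": 0,"wy": 0,"wz": 0,"claw": 1}

```text
time: 12.35
eef_pos: [0.5569, -0.1612, 0.1331]
orientation: [[-0.995, 0.103, -0.001], [0.103, 0.995, 0.0], [0.001, 0.0, -1.0]]
force: [-0.5, -0.5, -1.2]
finger_gap: 0.0086
```

Call:
carry_out:
  motion:
    - {"x": 0.03,"y": 0,"z": 0.2,"wx": 0,"wy": 0,"wz": 0,"claw": 1}
    - {"x": -0.03,"y": 0,"z": 0.4,"wx": 0,"wy": 0,"wz": 0,"claw": 1}
    - {"x": 0.03,"y": 0,"z": 0.6,"wx": 0,"wy": 0,"wz": 0,"claw": 1}
    - {"x": -0.03,"y": 0,"z": 0.7,"wx": 0,"wy": 0,"wz": 0,"claw": 1}
    - {"x": 0,"y": 0,"z": 0.7,"wx": 0,"wy": 0,"wz": 0,"claw": 1}

```text
time: 12.85
eef_pos: [0.5576, -0.1613, 0.1264]
orientation: [[-0.995, 0.103, 0.001], [0.103, 0.995, -0.0], [-0.001, -0.0, -1.0]]
force: [1.3, 0.1, 0.4]
finger_gap: 0.0086
```

Run:
```python
from h import *
go((.5576,-.1612,.1185),84.15); print(ctrl.read_state()["eef_pos"])
```

```text
move cm [-0.    0.01  0.79] deg [-0.    0.05 -0.08] F [1.3 0.1 0.4] M [ 0.   -0.27 -0.03]
[ 0.55755439 -0.16131986  0.1264095 ]
```

Call:
carry_out:
  motion:
    - {"x": 0.03,"y": 0,"z": 0.2,"wx": 0,"wy": 0,"wz": 0,"claw": 1}
    - {"x": -0.03,"y": 0,"z": 0.3,"wx": 0,"wy": 0,"wz": 0,"claw": 1}
    - {"x": 0,"y": 0,"z": 0.4,"wx": 0,"wy": 0,"wz": 0,"claw": 1}
    - {"x": 0,"y": 0,"z": 0.4,"wx": 0,"wy": 0,"wz": 0,"claw": 1}

```text
time: 13.25
eef_pos: [0.5577, -0.1614, 0.1225]
orientation: [[-0.995, 0.103, 0.001], [0.103, 0.995, -0.0], [-0.001, -0.0, -1.0]]
force: [2.1, 1.1, 2.0]
finger_gap: 0.0086
```

Run:
```python
from h import *
go((.5576,-.1612,.1185),84.15); print(ctrl.read_state()["eef_pos"])
d=snap("wrist"); cv2.imwrite("pics/w7.png",cv2.resize(d["image"][190:390,190:370],None,fx=3,fy=3))
```

```text
move cm [0.01 0.02 0.4 ] deg [-0.01  0.07 -0.08] F [2.1 1.1 2. ] M [ 0.1  -0.41  0.02]
[ 0.55767326 -0.16136078  0.1224905 ]
```

View pics/w7.png

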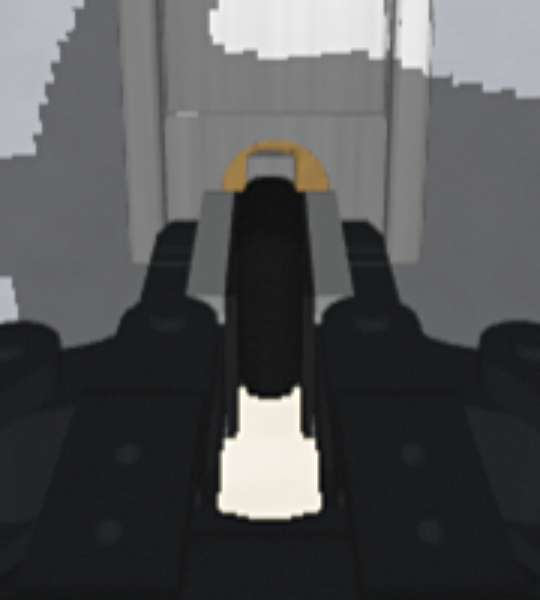

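The blade is in the keyway with the shoulder (269,160) just above the lock disc; the key hasn't shifted in the jaws.

Call:
carry_out:
  motion:
    - {"x": 0.03,"y": 0,"z": 0.15,"wx": 0,"wy": 0,"wz": 0,"claw": 1}
    - {"x": -0.03,"y": 0,"z": 0.3,"wx": 0,"wy": 0,"wz": 0,"claw": 1}
    - {"x": 0.02,"y": 0,"z": 0.4,"wx": 0,"wy": 0,"wz": 0,"claw": 1}
    - {"x": 0,"y": 0,"z": 0.4,"wx": 0,"wy": 0,"wz": 0,"claw": 1}

```text
time: 13.7
eef_pos: [0.5577, -0.1614, 0.1192]
orientation: [[-0.995, 0.103, 0.001], [0.103, 0.995, -0.0], [-0.001, -0.0, -1.0]]
force: [-0.3, 1.8, 12.4]
finger_gap: 0.0086
```

Call:
carry_out:
  motion:
    - {"x": 0,"y": 0,"z": 0.1,"wx": 0,"wy": 0,"wz": 0,"claw": 1}
    - {"x": 0,"y": 0,"z": 0.2,"wx": 0,"wy": 0,"wz": 0,"claw": 1}
    - {"x": 0,"y": 0,"z": 0.2,"wx": 0,"wy": 0,"wz": 0,"claw": 1}

```text
time: 14.0
eef_pos: [0.5579, -0.1614, 0.1189]
orientation: [[-0.995, 0.103, 0.002], [0.103, 0.995, -0.0], [-0.002, -0.0, -1.0]]
force: [-5.6, 3.8, 28.4]
finger_gap: 0.0088
```

Call:
carry_out:
  motion:
    - {"x": 0.06,"y": 0.03,"z": 0,"wx": 0,"wy": 0,"wz": 1.5,"claw": 1}
    - {"x": -0.06,"y": -0.03,"z": 0,"wx": 0,"wy": 0,"wz": -1.5,"claw": 1}
    - {"x": 0.06,"y": 0,"z": 0,"wx": 0,"wy": 0.5,"wz": 1.5,"claw": 1}
    - {"x": -0.06,"y": 0,"z": 0,"wx": 0,"wy": -0.5,"wz": -1.5,"claw": 1}
    - {"x": 0,"y": 0,"z": 0,"wx": 0,"wy": 0,"wz": 0,"claw": 1}
    - {"x": 0,"y": 0,"z": 0,"wx": 0,"wy": 0,"wz": 0,"claw": 1}

```text
time: 14.6
eef_pos: [0.5581, -0.1614, 0.1189]
orientation: [[-0.995, 0.104, 0.002], [0.104, 0.995, -0.0], [-0.002, -0.0, -1.0]]
force: [-4.7, 3.1, 28.0]
finger_gap: 0.0087
```

Run:
```python
from h import *
s=ctrl.read_state(); go((.5576,-.1612,.1185),84.15); print(s["eef_pos"],s["joints"].round(2))
d=snap("wrist"); cv2.imwrite("pics/w8.png",cv2.resize(d["image"][210:310,235:325],None,fx=6,fy=6))
```

```text
move cm [0.05 0.01 0.04] deg [-0.01  0.12 -0.12] F [-4.7  3.1 28. ] M [ 0.58  0.78 -0.01]
[ 0.55811181 -0.16138339  0.11891825] [-0.28  0.44  1.84  0.    0.87 -1.75]
```

View pics/w8.png

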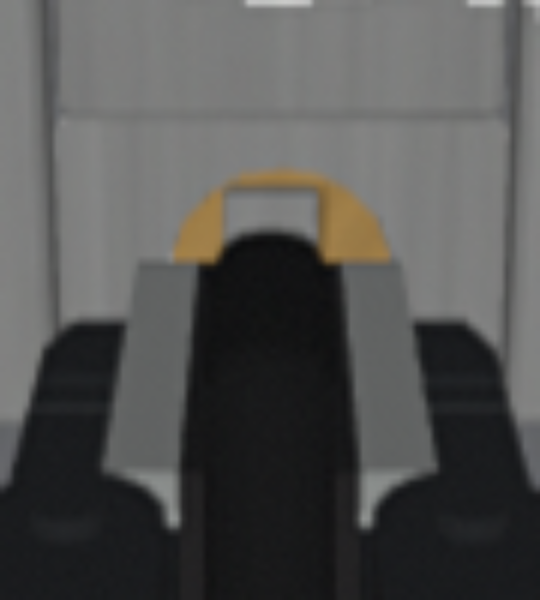

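Seated: the shoulder sits flat on the disc, with 28 N against it and no further drop under wiggling. Now the turn.

Call:
carry_out:
  motion:
    - {"x": 0,"y": 0,"z": -0.1,"wx": 0,"wy": 0,"wz": 0,"claw": 1}
    - {"x": 0,"y": 0,"z": -0.1,"wx": 0,"wy": 0,"wz": 5,"claw": 1}
    - {"x": 0,"y": 0,"z": -0.1,"wx": 0,"wy": 0,"wz": 10,"claw": 1}
    - {"x": 0,"y": 0,"z": -0.1,"wx": 0,"wy": 0,"wz": 16,"claw": 1}
    - {"x": 0,"y": 0,"z": -0.1,"wx": 0,"wy": 0,"wz": 22,"claw": 1}
    - {"x": 0,"y": 0,"z": -0.1,"wx": 0,"wy": 0,"wz": 28,"claw": 1}
    - {"x": 0,"y": 0,"z": -0.1,"wx": 0,"wy": 0,"wz": 34,"claw": 1}
    - {"x": 0,"y": 0,"z": -0.1,"wx": 0,"wy": 0,"wz": 40,"claw": 1}
  grip_force: 100

```text
time: 15.45
eef_pos: [0.5576, -0.1615, 0.1191]
orientation: [[-0.693, 0.721, 0.001], [0.721, 0.693, -0.0], [-0.001, 0.0, -1.0]]
force: [-2.6, 1.2, 19.7]
finger_gap: 0.0086
```

Run:
```python
from h import *
s=ctrl.read_state(); go((.5578,-.1614,.1189),84.15-40); print(s["eef_pos"],s["joints"].round(2))
```

```text
move cm [-0.01  0.02  0.02] deg [ 0.02  0.06 -0.32] F [-2.6  1.2 19.7] M [0.3  0.69 0.07]
[ 0.55755322 -0.16150348  0.11909193] [-0.28  0.44  1.84 -0.    0.87 -1.05]
```

Turning well (spring moment 0.07 N m). Continuing to the stop.

Call:
carry_out:
  motion:
    - {"x": 0,"y": 0,"z": 0,"wx": 0,"wy": 0,"wz": 6,"claw": 1}
    - {"x": 0,"y": 0,"z": 0,"wx": 0,"wy": 0,"wz": 13,"claw": 1}
    - {"x": 0,"y": 0,"z": 0,"wx": 0,"wy": 0,"wz": 20,"claw": 1}
    - {"x": 0,"y": 0,"z": 0,"wx": 0,"wy": 0,"wz": 27,"claw": 1}
    - {"x": 0,"y": 0,"z": 0,"wx": 0,"wy": 0,"wz": 34,"claw": 1}
    - {"x": 0,"y": 0,"z": 0,"wx": 0,"wy": 0,"wz": 41,"claw": 1}
    - {"x": 0,"y": 0,"z": 0,"wx": 0,"wy": 0,"wz": 47,"claw": 1}
    - {"x": 0,"y": 0,"z": 0,"wx": 0,"wy": 0,"wz": 50,"claw": 1}

```text
time: 16.25
eef_pos: [0.5574, -0.1614, 0.1191]
orientation: [[0.107, 0.994, 0.001], [0.994, -0.107, -0.0], [-0.0, 0.001, -1.0]]
force: [-4.6, 2.1, 21.2]
finger_gap: 0.0084
```

Run:
```python
from h import *
s=ctrl.read_state(); go((.5578,-.1614,.1189),84.15-90); print(s["eef_pos"],s["joints"].round(2))
```

```text
move cm [0.01 0.03 0.02] deg [ 0.04  0.02 -0.29] F [-4.6  2.1 21.2] M [0.34 0.73 0.09]
[ 0.55744952 -0.16144104  0.11909797] [-0.28  0.44  1.84 -0.    0.87 -0.18]
```

Call:
carry_out:
  motion:
    - {"x": 0,"y": 0,"z": 0,"wx": 0,"wy": 0,"wz": 3,"claw": 1}
    - {"x": 0,"y": 0,"z": 0,"wx": 0,"wy": 0,"wz": 6,"claw": 1}
    - {"x": 0,"y": 0,"z": 0,"wx": 0,"wy": 0,"wz": 6,"claw": 1}
    - {"x": 0,"y": 0,"z": 0,"wx": 0,"wy": 0,"wz": 6,"claw": 1}

```text
time: 16.65
eef_pos: [0.5574, -0.1614, 0.1191]
orientation: [[0.207, 0.978, 0.001], [0.978, -0.207, -0.0], [-0.0, 0.001, -1.0]]
force: [-4.4, 1.6, 21.5]
finger_gap: 0.0086
```

Run:
```python
from h import *
s=ctrl.read_state(); go((.5578,-.1614,.1189),84.15-96); print(s["eef_pos"],s["joints"].round(2),s["joint_torque"].round(2))
```

```text
move cm [0.01 0.04 0.02] deg [ 0.03  0.01 -0.07] F [-4.4  1.6 21.5] M [0.39 0.75 0.16]
[ 0.55735541 -0.16143657  0.11911172] [-0.28  0.44  1.84 -0.    0.87 -0.08] [ -0.61 -48.   -23.16  -0.12  -1.6    0.2 ]
```

Call:
carry_out:
  motion:
    - {"x": 0,"y": 0,"z": 0,"wx": 0,"wy": 0,"wz": 2,"claw": 1}
    - {"x": 0,"y": 0,"z": 0,"wx": 0,"wy": 0,"wz": 4,"claw": 1}
    - {"x": 0,"y": 0,"z": 0,"wx": 0,"wy": 0,"wz": 4,"claw": 1}
    - {"x": 0,"y": 0,"z": 0,"wx": 0,"wy": 0,"wz": 4,"claw": 1}

```text
time: 17.05
eef_pos: [0.5573, -0.1613, 0.1191]
orientation: [[0.274, 0.962, 0.0], [0.962, -0.274, -0.0], [-0.0, 0.001, -1.0]]
force: [-3.7, 2.9, 20.6]
finger_gap: 0.0086
```

Run:
```python
from h import *
s=ctrl.read_state(); go((.5578,-.1614,.1189),84.15-100); print(s["eef_pos"],s["joints"].round(3),s["joint_torque"].round(2))
```

```text
move cm [0.01 0.05 0.02] deg [ 0.03  0.01 -0.04] F [-3.7  2.9 20.6] M [0.52 0.82 0.42]
[ 0.55733329 -0.16133317  0.11910497] [-0.284  0.437  1.836 -0.     0.868 -0.007] [ -1.18 -47.9  -23.25  -0.09  -1.68   0.46]
```

Call:
carry_out:
  motion:
    - {"x": 0,"y": 0,"z": 0,"wx": 0,"wy": 0,"wz": 0,"claw": 1}
    - {"x": 0,"y": 0,"z": 0,"wx": 0,"wy": 0,"wz": 0,"claw": 1}
    - {"x": 0,"y": 0,"z": 0,"wx": 0,"wy": 0,"wz": 0,"claw": 1}
    - {"x": 0,"y": 0,"z": 0,"wx": 0,"wy": 0,"wz": 0,"claw": 1}
    - {"x": 0,"y": 0,"z": 0,"wx": 0,"wy": 0,"wz": 0,"claw": 1}

```text
time: 17.55
eef_pos: [0.5573, -0.1613, 0.1191]
orientation: [[0.274, 0.962, 0.0], [0.962, -0.274, -0.0], [-0.0, 0.0, -1.0]]
force: [-4.1, 3.1, 21.8]
finger_gap: 0.0086
```

Run:
```python
from h import *
s=ctrl.read_state(); print(s["ft_torque"].round(2),s["force"].round(1))
d=snap("wrist"); cv2.imwrite("pics/w9.png",cv2.resize(d["image"][190:390,190:370],None,fx=3,fy=3))
```

```text
[0.48 0.81 0.41] [-4.1  3.1 21.8]
```

View pics/w9.png

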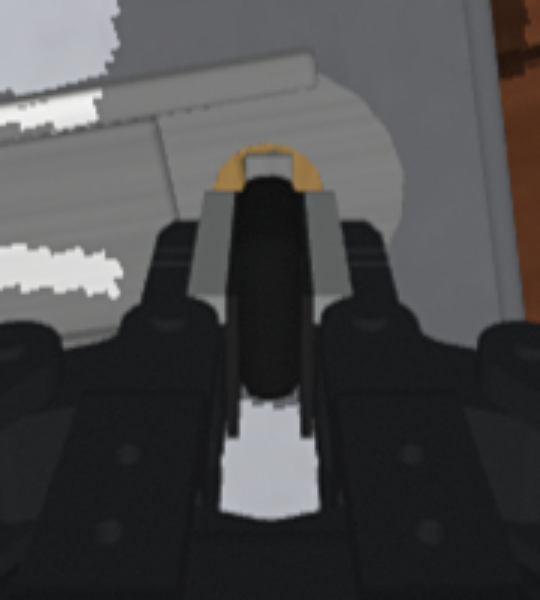

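The key is turned a quarter turn with the jaws, shoulder down on the disc, shutter plate still clear at left. Handing in.

```bash
python3 -c "
from cell import ctrl
print(ctrl.hand_in())"
```

```text
the job is handed in; nothing more can be done
None
```

The job is handed in at about 17.6 s of the 64 s allowed, with the key still gripped and held turned in the lock. The hand-in reports no verdict.

- **Shutter:** I pulled the knob out 33.9 mm, until it met the stop at 11 N. A wrist view then showed the keyhole uncovered.
- **Key in the lock:** I took the key from its stand and worked it down with small wiggles. The shoulder sat firm against a 28 N push, with no further drop when wiggled. The pins were hardly felt: the vertical force stayed within about 2 N until the last few millimetres.
- **Turn:** I turned the gripper clockwise about 100°. The moment rose from 0.16 to 0.42 N m over the last 4°, which I read as the stop. I had no direct reading of the plug angle.
- **Last check:** Over a 0.5 s hold the pose, the 8.6 mm finger gap and the push of about 22 N did not change. The final view showed the shoulder down on the lock disc, the key square in the jaws and the shutter still open.
- **Disagreements:** The finger gaps read 1 to 2 mm under the nominal knob and bow sizes. When the jaws closed on the knob the tool rode up about 2 mm, with a side force of 13 N. The cup, lemon and garlic were not touched by any planned move, though I took no final picture of them.

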